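# Hold a notched beam blank home in the corner of a glue-up jig

### The job

Take the pale notched beam blank and set it flat on the white board of the glue-up jig, notch up, its plain end at the short end stop. Press it with steady, moderate hand pressure into the corner, so that its long side bears flush on the long fence and its plain end on the end stop at the same time, without ramming either, and finish still holding and pressing it there (do not let go), ready for the clamp to be put on. Leave the other blank, the tub, the tape roll and the clamp where they are.

Things in the scene. Friction and masses are not known exactly. Their poses are not given: they have to be found in the camera images.
- beam: The pale fir beam blank, loose, about 0.24 kg: 40 mm wide (its x), 180 mm long (its y), 65 mm tall (z up). A notch right across its width, 30 mm long and 22 mm deep, is sawn in the top near its -y end. Origin at the centre of the underside.
- beam_mid (a point): Centre of the pale beam blank, half-way up: 32.5 mm above its underside. Same axes as the blank: y along its length; the notched end is at -y, the plain end at +y, 90 mm from here. Grip it across its 40 mm width; the top 40 mm of its sides stay clear of the fences when it is home.
- beam_notch (a point): Middle of the notch's floor, 60 mm towards -y from the centre of the pale blank and 43 mm above its underside.
- jig_corner (a point): Inside corner of the jig, on the board's upper face (16 mm above the bench), jig axes, z up. Long fence's inner face: plane x = 0, running 285 mm to -y. End stop's inner face: plane y = 0, from x = -10 to -150 mm (10 mm relief gap in the very corner). The free board is at -x, -y. Home for the blank: its centre at x = -20, y = -90, z = 32.5 mm here, axes parallel, plain end to +y.
- jig: The glue-up jig, screwed to the bench: a white board 260 x 340 x 16 mm with two dark hardwood fences, all waxed, so that wood slides on it easily (friction about 0.35). Origin at the centre of the board's underside, z up; the corner point is 70 mm to +x and 120 mm to +y of it. It is at another place and angle each time.
- long_fence: The long dark fence, fixed on the jig board: 40 mm thick (x), 330 mm long (y), 25 mm high above the board, its top 41 mm above the bench. Rigid. Origin at the centre of its underside; its inner face looks to -x.
- end_stop: The short dark end stop, fixed on the jig board square to the long fence: 140 mm long (x), 40 mm thick (y), 25 mm high above the board. Rigid. Origin at the centre of its underside; its inner face looks to -y.
- plain_mid (a point): Centre, half-way up, of the other loose blank: darker wood, no notch, 40 x 180 (y) x 65 mm. Not for this job.
- tub: White open mixing tub, 110 mm across the rim, 75 mm high, loose. Origin at the centre of its underside.
- tape: Roll of amber tape lying flat, 100 mm across, 48 mm high, loose. Origin at the centre of its underside.
- clamp: F-clamp lying on the bench: steel bar 300 mm long (x), red jaws 95 mm long to its -y side, wooden handle; up to 33 mm high, loose. Origin under the middle of the bar.
Mind the look-alikes: they are no part of the job. Of the things that look like the beam, the middle-sized one is meant.

How it is judged:
By the outcome, as a careful person would: the job done as asked, in the order asked, and still so for the second after the job is handed in, while the arm keeps its last pose, push and grip.
It also fails if it takes over 56 s, if anything falls off the work surface, if the arm or the gripper's body presses on something with over 40 N, if the wrist force passes 120 N, or if a joint passes its speed limit or range.

### The arm

A 7-joint arm with a two-finger parallel gripper is mounted at the origin on the work surface. World frame = base frame: x ahead of the robot, y to its left, z up, the work surface at z = 0. Lengths are in m, angles in rad, forces in N, time in s.
With the tool pointing down it reaches from about 0.4 to 0.85 m from the base axis. Payload 10.4 kg.
Tool frame: the origin (TCP) lies on the centre line of the jaws, within the pads' length; the fingertips stand 8 mm ahead of it and the grasp point (between the pads) lies 11 mm behind it (r.finger_overhang is the distance from the TCP to the fingertips, in m); z points along the fingers, y is the line along which they close (so a half turn about z gives the same grasp; the last joint's range is limited). The gripper opens to 87 mm and grips with 3 to 60 N. Pads are 19 mm wide; open, the fingers measure 117 mm over their backs; the gripper's body (75 mm by 190 mm) begins 51 mm behind the grasp point.
Start: joints at [-1.251, 0.332, -0.065, 1.46, 0.022, 1.35, -0.088], TCP at [0.21, 0.589, 0.231] pointing down, gripper open.
Joint ranges: [-2.6, 2.6], [-0.5, 2.12], [-1.47, 1.34], [0.16, 2.42], [-1.27, 4.41], [0.06, 2.06], [-2.6, 2.6]. Speed limits (rad/s): [2.22, 2.22, 2.79, 2.79, 3.14, 3.14, 3.14].

### API

Orientations are given as a unit quaternion [x, y, z, w].
In Python, from bench import r, vision gives the robot as it stands.
- The arm moves only by the tool drive_tool, never from a script. Its argument "series" is a list of rows, each a list of 2 entries, a list of its own where there are three numbers: the shift along the world's x, y, z in cm, then the turn about the world's z in degrees. A call has exactly 10 rows; each row shifts and turns the commanded pose from where the row before left it; what a row does not reach is not made up. A row lasts 1/8 s, in which the tool goes at most 62.5 mm and 10.7 degrees, less where a joint would pass 70% of its speed; a pose out of reach is approached as far as the arm can. A call with a gripper value outside its range is refused whole. "hand" is the closure, from 0 (fully open) to 1 (shut), set as the call begins (left out, the last holds). The fingers move at their own pace and stop on an object; "newtons" is the grip in N (left out, the last holds). Time passes only in rows, so rows that do not move let the fingers close, or fill a call up. It gives the time, the measured TCP pose, the force, the opening and the grip force at its end, in the units of the state.
- r.read_state(): the state, without advancing time (a new reading comes with each control period).
- vision.camera(name): name is "side" or "top"; returns a dict with "color" (384x512x3 uint8, red, green, blue), "intrinsics" (3x3 intrinsics, pixels), "k1" (the pictures are not rectified: a ray, as slopes to the right and down, at radius r is drawn at 1 + k1 r^2 times it, then the intrinsics apply), "R" (3x3) and "t" (3): a world point X has camera coordinates R X + t. Camera axes: x right, y down, z forward; pixel columns grow to the right and rows downward; lengths in m; the calibration is good to about 2 mm. A picture is of the moment at which its call begins. There is no depth.
- r.close_job(): hands the job in; it is judged then, once.
The state is a dict: "time": time; "joint_positions": joint angles; "joint_vel": joint speeds; "joint_torque": joint torques, N m; "ee_pos": TCP position; "eef_rot": TCP orientation; "ft_force": force on the tool from outside, world axes, zero at the start; "torque": the same for the moment, N m; "width": finger opening in m; "grip_force": force on a finger pad.
Only numpy, scipy, OpenCV 4.12 (cv2) and the standard library are available. Lean on these libraries where they do the work, as an engineer would, in place of code of your own. Each camera call takes 0.05 s, during which the arm holds its last target. There are 200 camera calls.

## Working session

There is one attempt and no reset: what is moved stays moved. The work goes in short steps, Python scripts to look and compute and a tool call to move; the robot and the scene stay as the last step left them, time stands still between calls to the robot, and variables do not carry over. Pictures are saved under pics/ and viewed, at most 10 in all, crops included, and the job is handed in when it is done.

Besides the shell and the picture viewer there is one more tool, called after "Request:" by a JSON object that holds its "op" and its "data", one argument or row to a line. drive_tool: Moves the arm, as the interface text tells. Its arguments: {"type":"object","properties":{"series":{"type":"array"},"hand":{"type":"number"},"newtons":{"type":"number"}},"required":["series"]}

```bash
mkdir -p pics; cat > h.py <<'E'
import numpy as np, cv2
from bench import r, vision
def shot(n,f=None):
    c=vision.camera(n); c={k:(np.array(v) if k!='k1' else v) for k,v in c.items()}
    if f: cv2.imwrite('pics/'+f,c['color'][:,:,::-1])
    return c
def ray(c,p,z):
    K=c['intrinsics'];p=np.array(p,float).reshape(-1,1,2)
    d=cv2.undistortPoints(p,K,np.array([c['k1'],0,0,0,0],float))[:,0]
    d=np.c_[d,np.ones(len(d))]@c['R']; o=-c['R'].T@c['t']
    return o+d*((z-o[2])/d[:,2])[:,None]
def proj(c,X):
    X=np.array(X,float).reshape(-1,3)
    rv=cv2.Rodrigues(c['R'])[0]
    return cv2.projectPoints(X,rv,c['t'].astype(float),c['intrinsics'],np.array([c['k1'],0,0,0,0],float))[0][:,0]
E
python3 - <<'E'
from h import *
for n in('top','side'):
    c=shot(n,n+'0.png'); np.savez(n+'0.npz',**c); print(c['intrinsics'],c['k1'],-c['R'].T@c['t'])
    cv2.imwrite('pics/'+n+'0.png',cv2.resize(c['color'][:,:,::-1],(800,600)))
print(r.read_state())
E
```

```text
[[375.05537158   0.         255.92325462]
 [  0.         375.05537158 187.33964916]
 [  0.           0.           1.        ]] -0.052003646946433515 [0.46095306 0.07675076 1.32258019]
[[348.95356689   0.         257.36540389]
 [  0.         348.95356689 196.34953987]
 [  0.           0.           1.        ]] -0.03663846379985491 [0.40126701 0.80035415 0.76661121]
{'time': 0.1, 'joint_positions': array([-1.25058369,  0.3328328 , -0.06468484,  1.46079951,  0.02160435,
        1.34985487, -0.08850125]), 'joint_vel': array([-9.48784904e-04, -2.06987077e-03,  1.01422945e-03, -4.86701067e-03,
        1.07113344e-04,  6.96094436e-04,  9.93033042e-06]), 'joint_torque': array([ 1.16202667e-03, -6.24544144e+01,  2.42646493e-02, -3.90717924e+01,
       -6.15324592e-02,  3.67137906e-02,  1.41842011e-05]), 'ee_pos': array([0.20999647, 0.58835062, 0.22984598]), 'eef_rot': array([ 1.70566537e-01,  9.85345978e-01, -5.95084689e-04, -7.32081829e-05]), 'ft_force': array([ 0.19121591, -0.24876945,  0.55229293]), 'torque': array([ 0.02258164, -0.02843224, -0.02704467]), 'grip_force': 0.0, 'width': 0.08702315536105676}
```

View pics/top0.png

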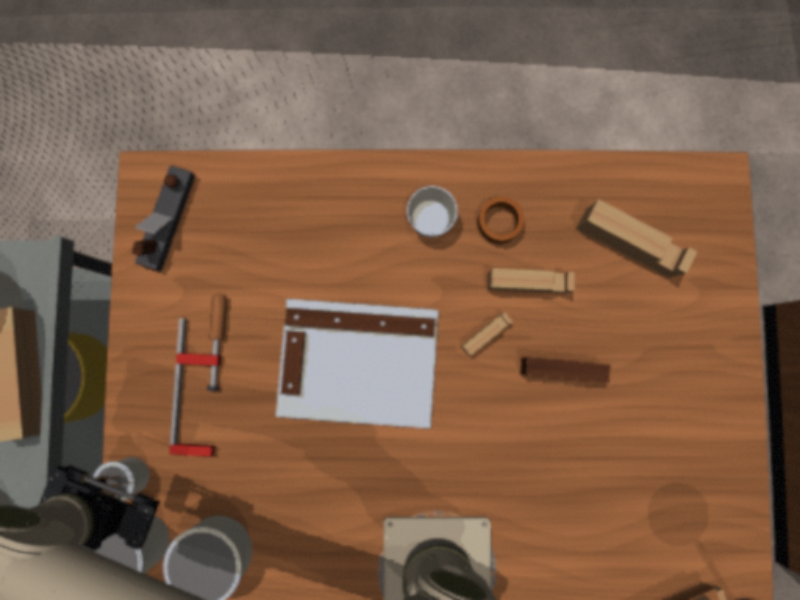

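View pics/side0.png

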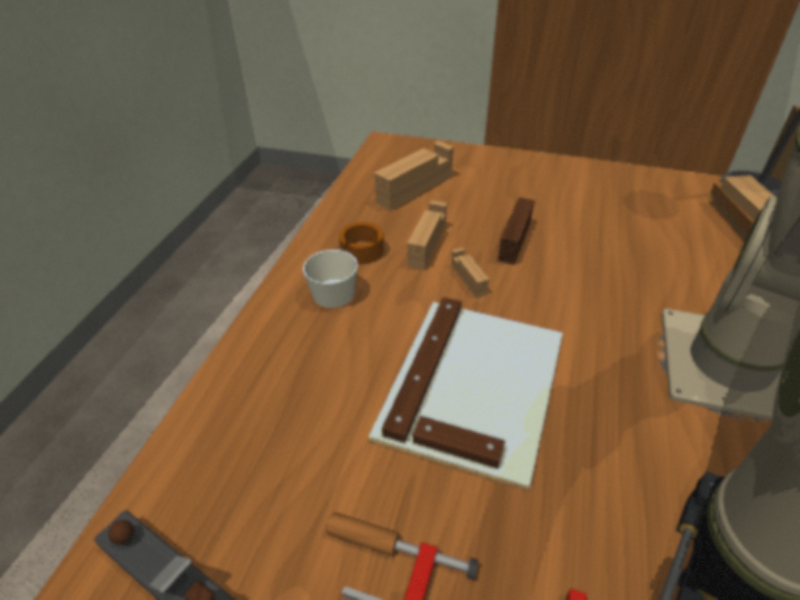

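The top view (800x600) shows three pale notched beams. The middle-sized one spans (490,268) to (575,292), with its notch on the right, which is world -y. The jig is at (276–438, 300–428), with the long fence on its top edge (+x) and the end stop on its left (+y). The side view agrees.

```bash
python3 - <<'E'
from h import *
c=dict(np.load('top0.npz')); c['k1']=float(c['k1']); im=c['color']
hsv=cv2.cvtColor(im,cv2.COLOR_RGB2HSV)
s=.64
def big(m):
    n,l,st,ce=cv2.connectedComponentsWithStats(m.astype(np.uint8)); k=1+st[1:,4].argmax(); return l==k
# board
roi=np.zeros(im.shape[:2],bool); roi[185:280,170:287]=1
wh=roi&(hsv[...,1]<60)&(hsv[...,2]>110)
wh=cv2.morphologyEx(wh.astype(np.uint8),cv2.MORPH_CLOSE,np.ones((3,3)))
ct=np.vstack([x for x in cv2.findContours(wh,cv2.RETR_EXTERNAL,cv2.CHAIN_APPROX_NONE)[0] if len(x)>8])[:,0]
P=ray(c,ct,.016)[:,:2]; R=cv2.minAreaRect((P*1000).astype(np.float32)); print('board',R); print(cv2.boxPoints(R))
# fence dark masks
dk=roi&(hsv[...,2]<115)&(hsv[...,1]>60)
n,l,st,ce=cv2.connectedComponentsWithStats(dk.astype(np.uint8))
for k in range(1,n):
    if st[k,4]>80:
        q=np.argwhere(l==k)[:,::-1]; print('fence',st[k],cv2.minAreaRect((ray(c,q,.041)[:,:2]*1000).astype(np.float32)))
# beam
roi[:]=0; roi[165:195,308:375]=1
print(hsv[180,300:380:2].tolist()); print(hsv[165:195,335].tolist())
cv2.imwrite('pics/crop.png',cv2.resize(im[160:200,300:380,::-1],(800,400),interpolation=cv2.INTER_CUBIC))
E
```

```text
board ((451.2786865234375, 176.38528442382812), (343.4187316894531, 262.7652587890625), 85.86555480957031)
[[307.85825    14.5950775]
 [569.93964    -4.349533 ]
 [594.6991    338.17548  ]
 [332.61774   357.12012  ]]
fence [182 198  97  17 992] ((539.1903076171875, 170.0647430419922), (329.19134521484375, 37.028018951416016), 85.9471664428711)
fence [181 212  14  41 429] ((450.6617431640625, 314.02935791015625), (38.760623931884766, 134.7405242919922), 86.3523178100586)
[[13, 157, 140], [12, 152, 146], [12, 154, 146], [12, 151, 147], [12, 150, 148], [12, 153, 128], [13, 142, 86], [14, 121, 116], [14, 115, 173], [15, 114, 177], [15, 115, 178], [15, 113, 179], [15, 114, 177], [15, 115, 178], [15, 114, 177], [15, 114, 177], [15, 112, 177], [15, 114, 176], [14, 115, 178], [15, 114, 177], [14, 115, 178], [14, 115, 177], [14, 116, 176], [14, 115, 175], [14, 115, 175], [14, 116, 173], [14, 113, 173], [15, 116, 163], [16, 107, 178], [16, 109, 176], [16, 108, 168], [15, 118, 104], [15, 117, 170], [14, 118, 175], [13, 147, 154], [12, 155, 151], [12, 150, 151], [12, 153, 150], [12, 153, 150], [12, 152, 149]]
[[12, 154, 151], [12, 152, 153], [12, 151, 147], [13, 154, 144], [12, 153, 143], [12, 153, 137], [13, 144, 140], [14, 126, 156], [16, 108, 173], [17, 107, 177], [16, 110, 178], [16, 110, 178], [16, 112, 177], [15, 116, 176], [14, 118, 173], [15, 114, 177], [15, 113, 178], [16, 110, 176], [16, 109, 164], [17, 107, 124], [15, 115, 80], [14, 138, 72], [12, 154, 86], [12, 158, 95], [12, 153, 105], [12, 149, 128], [12, 152, 153], [12, 150, 162], [12, 151, 159], [12, 151, 162]]
```

View pics/crop.png

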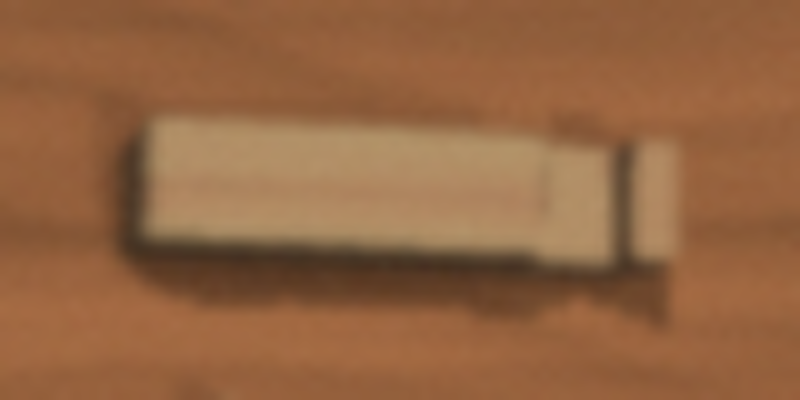

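The crop, which covers full-picture columns 300–380 and rows 160–200 at 10x, shows the beam's top face. It runs from (150,115) to (680,265), and the notch, darkened at its far wall, is at about (540–630).

```bash
python3 - <<'E'
from h import *
c=dict(np.load('top0.npz')); c['k1']=float(c['k1']); im=c['color']
hsv=cv2.cvtColor(im,cv2.COLOR_RGB2HSV).astype(int)
roi=np.zeros(im.shape[:2],np.uint8); roi[165:195,308:375]=1
m=roi&(hsv[...,1]<132)&(hsv[...,2]>118)
m=cv2.morphologyEx(m.astype(np.uint8),cv2.MORPH_CLOSE,np.ones((1,5)))
n,l,st,ce=cv2.connectedComponentsWithStats(m); print(st)
k=1+st[1:,4].argmax(); l=l==k
lo=[];hi=[]
for u in range(318,353):
    v=np.where(l[:,u])[0]; lo.append((u,v[0]-.5)); hi.append((u,v[-1]+.5))
for e in(lo,hi):
    X=ray(c,e,.065); p=np.polyfit(X[:,1],X[:,0],1); print('x at',p, np.degrees(np.arctan(p[0])), np.polyval(p,X[:,1].mean()),X[:,1].mean())
us=np.where(l.sum(0)>6)[0]; print(us[[0,-1]], ray(c,[[us[0]-.5,178],[us[-1]+.5,180]],.065))
E
```

```text
[[     0      0    512    384 195962]
 [   314    171     54     16    646]]
x at [0.04245072 0.66161659] 2.4307875986617415 0.6536587070216395 -0.1874617939834696
x at [0.04063782 0.61922726] 2.3270951823811137 0.6116484159012157 -0.1864974145592273
[315 367] [[ 0.63240278 -0.1173071   0.065     ]
 [ 0.62574083 -0.29763064  0.065     ]]
```

Request:
{"op": "drive_tool", "data": {
  "series": [
    [[2.1,-4,0],-3.6],
    [[2.1,-4,0],-3.6],
    [[2.1,-4,0],-3.6],
    [[2.1,-4,0],-3.6],
    [[2.1,-4,0],-3.6],
    [[2.1,-4,0],-3.6],
    [[2.1,-4,0],-3.6],
    [[2.1,-4,0],-3.6],
    [[2.1,-4,0],-3.6],
    [[2.1,-4,0],-3.6]
  ],
  "hand": 0,
  "newtons": 30
}}

```text
time: 1.35
ee_pos: [0.4204, 0.1872, 0.2304]
eef_rot: [0.468, 0.884, -0.0, -0.0]
ft_force: [-0.3, -0.2, 0.1]
width: 0.0872
grip_force: 0.0
```

Request:
{"op": "drive_tool", "data": {
  "series": [
    [[2.1,-4,0],-3.6],
    [[2.1,-4,0],-3.6],
    [[2.1,-4,0],-3.6],
    [[2.1,-4,0],-3.6],
    [[2.1,-4,0],-3.6],
    [[2.1,-4,-1],-3.6],
    [[2.1,-4,-2],-3.6],
    [[2.1,-4,-2],-3.6],
    [[2.1,-4,-2],-3.6],
    [[0,0,0],0]
  ]
}}

```text
time: 2.6
ee_pos: [0.6079, -0.175, 0.1579]
eef_rot: [0.697, 0.717, -0.002, -0.001]
ft_force: [-0.9, 0.8, 1.1]
width: 0.0871
grip_force: 0.0
```

```bash
cat > s.py <<'E'
from h import *
s=r.read_state(); x,y,z,w=s['eef_rot']
print(s['time'],s['ee_pos'].round(4),'yang',np.degrees(np.arctan2(1-2*(x*x+z*z),2*(x*y-z*w))).round(2),'tilt',np.degrees([2*(x*z+y*w),2*(y*z-x*w)]).round(2),'F',s['ft_force'].round(2),'M',s['torque'].round(2),s['width'],s['grip_force'])
E
python3 s.py; python3 -c "
from h import *
c=shot('top'); cv2.imwrite('pics/top1.png',cv2.resize(c['color'][120:270,160:400,::-1],(800,500)))"
```

```text
2.6 [ 0.6079 -0.175   0.1579] yang 1.65 tilt [-0.25 -0.13] F [-0.88  0.83  1.06] M [-0.11  0.04  0.03] 0.08707503229873806 0.0
```

View pics/top1.png

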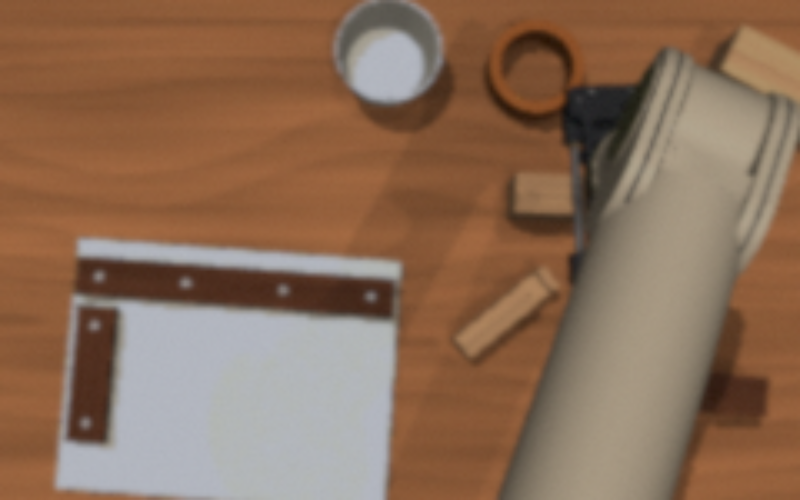

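The tool hovers over the beam, with the arm hiding most of it and the plain end showing at crop (512–575,195). The jig is unmoved. Next: align, descend and grip.

Request:
{"op": "drive_tool", "data": {
  "series": [
    [[1.2,-1.6,0],-2],
    [[1.2,-1.6,0],-2],
    [[0,0,-2],0],
    [[0,0,-2],0],
    [[0,0,-2],0],
    [[0,0,-2],0],
    [[0,0,-2],0],
    [[0,0,-1.5],0],
    [[0,0,-0.3],0],
    [[0,0,0],0]
  ]
}}

```text
time: 3.9
ee_pos: [0.6333, -0.2035, 0.0428]
eef_rot: [0.72, 0.694, 0.0, 0.0]
ft_force: [0.5, -0.1, 0.5]
width: 0.087
grip_force: 0.0
```

```bash
python3 s.py; python3 -c "
from h import *
c=shot('side'); cv2.imwrite('pics/side1.png',cv2.resize(c['color'][110:210,230:370,::-1],(784,560)))"
```

```text
3.9 [ 0.6333 -0.2035  0.0428] yang -2.05 tilt [ 0.03 -0.01] F [ 0.48 -0.14  0.47] M [-0.1   0.05 -0.05] 0.08701820829744526 0.0
```

View pics/side1.png

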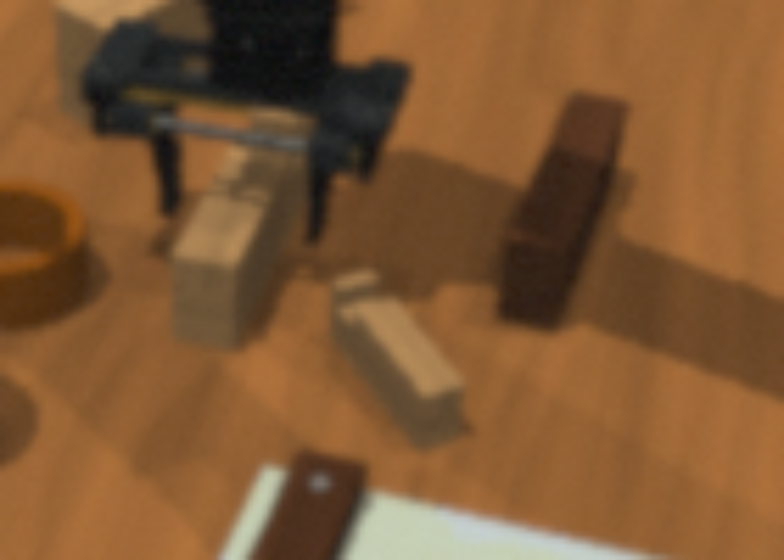

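The fingers straddle the beam at crop (165–320, 130–240), clear on both sides. I'll close now.

Request:
{"op": "drive_tool", "data": {
  "series": [
    [[0,-0.2,-0.3],-0.3],
    [[0,0,0],0],
    [[0,0,0],0],
    [[0,0,0],0],
    [[0,0,0],0],
    [[0,0,0],0],
    [[0,0,0],0],
    [[0,0,0],0],
    [[0,0,0],0],
    [[0,0,0],0]
  ],
  "hand": 1,
  "newtons": 40
}}

```text
time: 5.2
ee_pos: [0.6331, -0.2053, 0.0396]
eef_rot: [0.721, 0.693, 0.0, 0.0]
ft_force: [-1.2, 0.8, 1.3]
width: 0.0398
grip_force: 40.0
```

```bash
python3 s.py
```

```text
5.2 [ 0.6331 -0.2053  0.0396] yang -2.34 tilt [0.01 0.  ] F [-1.21  0.75  1.26] M [ 0.03  0.12 -0.02] 0.039808749589038975 39.994035540148616
```

Request:
{"op": "drive_tool", "data": {
  "series": [
    [[0,0,1],0],
    [[0,0,2],0],
    [[0,0,2.5],0],
    [[0,0,2.5],0],
    [[0,0,2],0],
    [[-1.4,3,0],-0.2],
    [[-1.4,4,0],-0.2],
    [[-1.4,4,0],-0.2],
    [[-1.4,4,0],-0.2],
    [[-1.4,4,0],-0.2]
  ]
}}

```text
time: 6.45
ee_pos: [0.5626, -0.0142, 0.1404]
eef_rot: [0.728, 0.686, 0.0, 0.0]
ft_force: [0.9, -0.0, -3.6]
width: 0.0399
grip_force: 40.0
```

Request:
{"op": "drive_tool", "data": {
  "series": [
    [[-1.4,4,0],-0.2],
    [[-1.4,4,0],-0.2],
    [[-1.4,4,0],-0.2],
    [[-1.4,4,0],-0.2],
    [[-1,3,0],0],
    [[-1,1.5,0],0],
    [[0,0,0],0],
    [[0,0,0],0],
    [[0,0,0],0],
    [[0,0,0],0]
  ]
}}

```text
time: 7.7
ee_pos: [0.4874, 0.1889, 0.1396]
eef_rot: [0.733, 0.681, 0.0, 0.0]
ft_force: [0.7, 0.6, -3.0]
width: 0.0398
grip_force: 40.0
```

```bash
python3 s.py; python3 -c "
from h import *
c=shot('side'); np.savez('side2.npz',**c); cv2.imwrite('pics/side2.png',cv2.resize(c['color'][150:330,220:400,::-1],(600,600)))"
```

```text
7.7 [0.4874 0.1889 0.1396] yang -4.21 tilt [ 0.01 -0.01] F [ 0.7   0.64 -2.96] M [-0.11  0.04  0.03] 0.03981017267588736 39.993934482336044
```

View pics/side2.png

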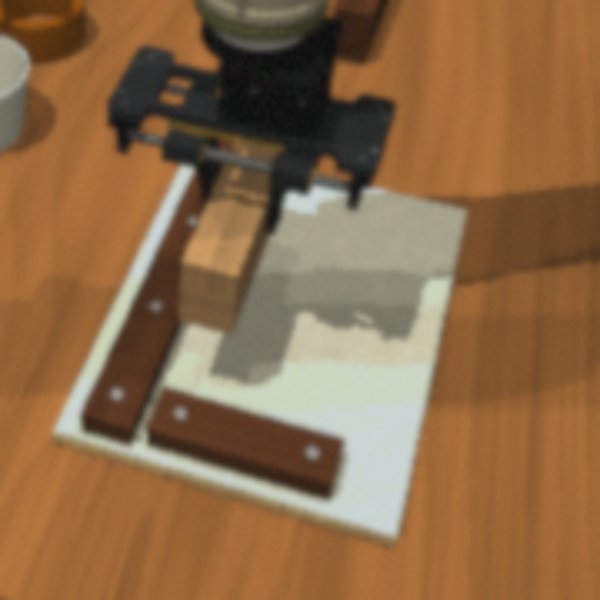

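The side crop shows the beam hanging level over the free board at (180–270, 180–330). It is inside the long fence and short of the end stop. I'll lower it now.

Request:
{"op": "drive_tool", "data": {
  "series": [
    [[0,0,-1.5],0],
    [[0,0,-2],0],
    [[0,0,-2],0],
    [[0,0,-1.5],0],
    [[0,0,-0.7],0],
    [[0,0,-0.3],0],
    [[0,0,0],0],
    [[0,0,0],0],
    [[0,0,0],0],
    [[0,0,0],0]
  ]
}}

```text
time: 9.0
ee_pos: [0.4872, 0.1898, 0.0598]
eef_rot: [0.732, 0.681, 0.0, 0.0]
ft_force: [0.5, 0.1, -3.1]
width: 0.0392
grip_force: 40.0
```

```bash
python3 s.py; python3 -c "
from h import *
c=shot('side'); np.savez('side3.npz',**c); cv2.imwrite('pics/side3.png',cv2.resize(c['color'][150:330,220:400,::-1],(600,600),interpolation=cv2.INTER_CUBIC))"
```

```text
9.0 [0.4872 0.1898 0.0598] yang -4.14 tilt [0.02 0.02] F [ 0.52  0.11 -3.11] M [-0.07  0.02 -0.04] 0.03921114539801022 39.993924144655466
```

View pics/side3.png

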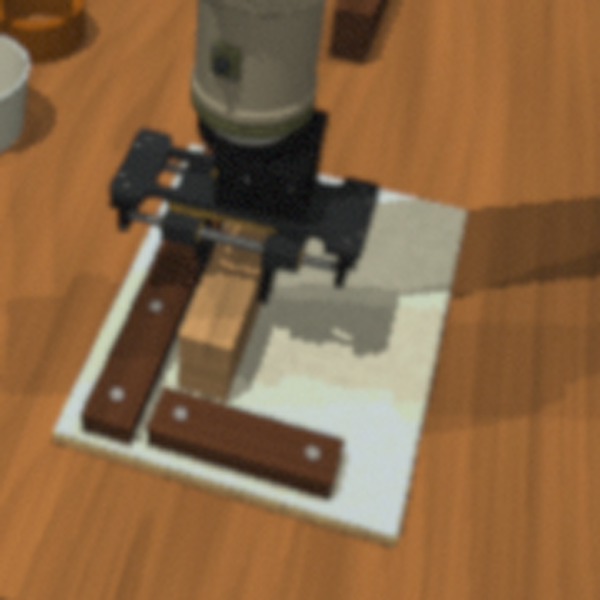

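The beam is just above the board, about 1.5 cm from both fences. Now touching down.

Request:
{"op": "drive_tool", "data": {
  "series": [
    [[0,0,-0.1],0],
    [[0,0,-0.1],0],
    [[0,0,-0.1],0],
    [[0,0,-0.1],0],
    [[0,0,-0.1],0],
    [[0,0,0],0],
    [[0,0,0],0],
    [[0,0,0],0],
    [[0,0,0],0],
    [[0,0,0],0]
  ]
}}

```text
time: 10.3
ee_pos: [0.4874, 0.1897, 0.0555]
eef_rot: [0.732, 0.681, 0.0, -0.0]
ft_force: [-4.0, -0.9, 9.7]
width: 0.0395
grip_force: 40.0
```

```bash
python3 s.py
```

```text
10.3 [0.4874 0.1897 0.0555] yang -4.16 tilt [0.02 0.04] F [-3.95 -0.87  9.73] M [-0.46  0.96  0.  ] 0.03953094906448807 39.99424276873469
```

Request:
{"op": "drive_tool", "data": {
  "series": [
    [[0,0,0.05],0],
    [[0.2,-0.01,0],0],
    [[0.3,-0.02,0],0],
    [[0.3,-0.02,0],0],
    [[0.2,-0.01,0],0],
    [[0.01,0.2,0],0],
    [[0.02,0.3,0],0],
    [[0.02,0.3,0],0],
    [[0,0,0],0],
    [[0,0,0],0]
  ]
}}

```text
time: 11.55
ee_pos: [0.4982, 0.1973, 0.0555]
eef_rot: [0.732, 0.681, 0.001, 0.0]
ft_force: [0.1, -1.0, 5.4]
width: 0.0396
grip_force: 40.0
```

```bash
python3 s.py
```

```text
11.55 [0.4982 0.1973 0.0555] yang -4.14 tilt [0.08 0.04] F [ 0.06 -0.97  5.42] M [-0.22  0.01 -0.03] 0.03955400787544326 39.99435877427459
```

Request:
{"op": "drive_tool", "data": {
  "series": [
    [[0.04,0,0],0],
    [[0.04,0,0],0],
    [[0.04,0,0],0],
    [[0.04,-0.01,0],0],
    [[0.04,0,0],0],
    [[0,0,0],0],
    [[0,0,0],0],
    [[0,0,0],0],
    [[0,0,0],0],
    [[0,0,0],0]
  ]
}}

```text
time: 12.8
ee_pos: [0.4993, 0.1974, 0.0555]
eef_rot: [0.732, 0.681, 0.0, -0.0]
ft_force: [-4.4, -1.4, 10.0]
width: 0.0396
grip_force: 40.0
```

```bash
python3 s.py
```

```text
12.8 [0.4993 0.1974 0.0555] yang -4.12 tilt [-0.03  0.04] F [-4.36 -1.45 10.04] M [-0.26  0.95 -0.05] 0.03957598052866498 39.99486613087356
```

Request:
{"op": "drive_tool", "data": {
  "series": [
    [[0,0,0.03],0],
    [[0.04,0,0],0],
    [[0.04,0,0],0],
    [[0.04,-0.01,0],0],
    [[0.04,0,0],0],
    [[0.04,0,0],0],
    [[0,0,0],0],
    [[0,0,0],0],
    [[0,0,0],0],
    [[0,0,0],0]
  ]
}}

```text
time: 14.05
ee_pos: [0.5013, 0.1973, 0.0555]
eef_rot: [0.732, 0.681, 0.0, -0.0]
ft_force: [-3.1, 0.6, 6.3]
width: 0.0398
grip_force: 40.0
```

```bash
python3 s.py
```

```text
14.05 [0.5013 0.1973 0.0555] yang -4.12 tilt [-0.03  0.03] F [-3.09  0.59  6.31] M [-0.08  0.71 -0.04] 0.039753311012434435 39.99411787837744
```

Request:
{"op": "drive_tool", "data": {
  "series": [
    [[0.04,0,0],0],
    [[0.04,0,0],0],
    [[0.04,0,0],0],
    [[0.04,-0.01,0],0],
    [[0.04,0,0],0],
    [[0,0,0],0],
    [[0,0,0],0],
    [[0,0,0],0],
    [[0,0,0],0],
    [[0,0,0],0]
  ]
}}

```text
time: 15.3
ee_pos: [0.5033, 0.1973, 0.0555]
eef_rot: [0.732, 0.681, 0.0, -0.0]
ft_force: [-3.1, 0.6, 6.4]
width: 0.0397
grip_force: 40.0
```

```bash
python3 s.py
```

```text
15.3 [0.5033 0.1973 0.0555] yang -4.12 tilt [-0.03  0.04] F [-3.11  0.57  6.4 ] M [-0.07  0.73 -0.03] 0.0396512224045724 39.99404350295663
```

Request:
{"op": "drive_tool", "data": {
  "series": [
    [[0.04,0,0],0],
    [[0.04,0,0],0],
    [[0.04,0,0],0],
    [[0.04,-0.01,0],0],
    [[0.04,0,0],0],
    [[0,0,0],0],
    [[0,0,0],0],
    [[0,0,0],0],
    [[0,0,0],0],
    [[0,0,0],0]
  ]
}}

```text
time: 16.55
ee_pos: [0.504, 0.1972, 0.0555]
eef_rot: [0.732, 0.681, -0.001, -0.001]
ft_force: [-10.3, -1.8, 13.7]
width: 0.0395
grip_force: 40.0
```

```bash
python3 s.py; python3 -c "
from h import *
c=shot('side'); np.savez('side4.npz',**c); cv2.imwrite('pics/side4.png',cv2.resize(c['color'][210:290,250:330,::-1],(600,600),interpolation=cv2.INTER_CUBIC))"
```

```text
16.55 [0.504  0.1972 0.0555] yang -4.08 tilt [-0.18  0.02] F [-10.31  -1.84  13.73] M [-0.34  2.21  0.13] 0.03946368529469372 39.993143691681325
```

View pics/side4.png

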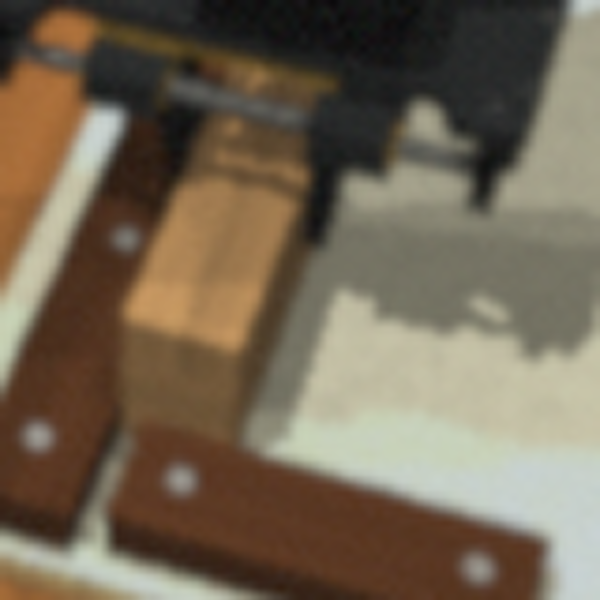

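The crop shows the beam flush along the long fence on the left (touching at about (125,400)), and its plain end close to the end stop at about (130–240,430). Now creeping to the stop.

Request:
{"op": "drive_tool", "data": {
  "series": [
    [[-0.03,0,0.04],0],
    [[0,0.04,0],0],
    [[0,0.04,0],0],
    [[0.01,0.04,0],0],
    [[0,0.04,0],0],
    [[0,0.04,0],0],
    [[0,0.04,0],0],
    [[0.01,0.04,0],0],
    [[0,0,0],0],
    [[0,0,0],0]
  ]
}}

```text
time: 17.85
ee_pos: [0.504, 0.1978, 0.0555]
eef_rot: [0.732, 0.681, -0.002, -0.0]
ft_force: [-8.8, -8.3, 12.4]
width: 0.0397
grip_force: 40.0
```

```bash
python3 s.py
```

```text
17.85 [0.504  0.1978 0.0555] yang -4.16 tilt [-0.2  -0.13] F [-8.84 -8.32 12.43] M [-1.61  1.94  0.36] 0.03967170647177666 39.999136263504624
```

Request:
{"op": "drive_tool", "data": {
  "series": [
    [[0,0,0.06],0],
    [[0,0.04,0],0],
    [[0,0.04,0],0],
    [[0.01,0.04,0],0],
    [[0,0.04,0],0],
    [[0,0.04,0],0],
    [[0,0,0],0],
    [[0,0,0],0],
    [[0,0,0],0],
    [[0,0,0],0]
  ]
}}

```text
time: 19.1
ee_pos: [0.5043, 0.201, 0.0556]
eef_rot: [0.732, 0.681, -0.001, -0.0]
ft_force: [-5.3, -2.9, 0.2]
width: 0.0395
grip_force: 40.0
```

```bash
python3 s.py
```

```text
19.1 [0.5043 0.201  0.0556] yang -4.12 tilt [-0.15 -0.07] F [-5.33 -2.91  0.19] M [-0.56  1.17  0.26] 0.03954212424069015 39.99321416951716
```

Request:
{"op": "drive_tool", "data": {
  "series": [
    [[0,0.04,0],0],
    [[0,0.04,0],0],
    [[0.01,0.04,0],0],
    [[0,0.04,0],0],
    [[0,0.04,0],0],
    [[0,0,0],0],
    [[0,0,0],0],
    [[0,0,0],0],
    [[0,0,0],0],
    [[0,0,0],0]
  ]
}}

```text
time: 20.35
ee_pos: [0.5044, 0.2031, 0.0556]
eef_rot: [0.732, 0.681, -0.001, -0.0]
ft_force: [-4.4, -2.3, 0.7]
width: 0.0393
grip_force: 40.0
```

```bash
python3 s.py
```

```text
20.35 [0.5044 0.2031 0.0556] yang -4.12 tilt [-0.15 -0.07] F [-4.36 -2.26  0.73] M [-0.53  1.07  0.29] 0.0393481591490565 39.9929628521204
```

Request:
{"op": "drive_tool", "data": {
  "series": [
    [[0,0.04,0],0],
    [[0,0.04,0],0],
    [[0.01,0.04,0],0],
    [[0,0.04,0],0],
    [[0,0.04,0],0],
    [[0,0,0],0],
    [[0,0,0],0],
    [[0,0,0],0],
    [[0,0,0],0],
    [[0,0,0],0]
  ]
}}

```text
time: 21.6
ee_pos: [0.5045, 0.2044, 0.0556]
eef_rot: [0.732, 0.681, -0.002, -0.0]
ft_force: [-4.8, -4.7, 2.2]
width: 0.0397
grip_force: 40.0
```

```bash
python3 s.py
```

```text
21.6 [0.5045 0.2044 0.0556] yang -4.13 tilt [-0.16 -0.11] F [-4.82 -4.72  2.21] M [-1.04  1.29  0.34] 0.03973100808201718 39.99524848535657
```

Request:
{"op": "drive_tool", "data": {
  "series": [
    [[0.03,0,0],0.1],
    [[0.03,0,0],0.1],
    [[0.03,0,0],0.1],
    [[0,0.04,0],0],
    [[0,0.04,0],0],
    [[0,0,0],0],
    [[0,0,0],0],
    [[0,0,0],0],
    [[0,0,0],0],
    [[0,0,0],0]
  ]
}}

```text
time: 22.85
ee_pos: [0.5046, 0.2044, 0.0556]
eef_rot: [0.731, 0.683, -0.003, -0.001]
ft_force: [-11.9, -7.2, 9.2]
width: 0.0397
grip_force: 40.0
```

```bash
python3 s.py
```

```text
22.85 [0.5046 0.2044 0.0556] yang -3.92 tilt [-0.29 -0.15] F [-11.94  -7.23   9.24] M [-1.64  2.43 -0.18] 0.03970727772654133 40.00537520740181
```

Request:
{"op": "drive_tool", "data": {
  "series": [
    [[0,0,0.04],0],
    [[0,0.04,0],0],
    [[0,0.04,0],0],
    [[0,0.04,0],0],
    [[0,0.04,0],0],
    [[0,0.04,0],0],
    [[0,0,0],0],
    [[0,0,0],0],
    [[0,0,0],0],
    [[0,0,0],0]
  ]
}}

```text
time: 24.1
ee_pos: [0.5045, 0.2045, 0.0556]
eef_rot: [0.731, 0.682, -0.004, -0.0]
ft_force: [-10.7, -14.4, 7.9]
width: 0.0401
grip_force: 40.0
```

```bash
python3 s.py; python3 -c "
from h import *
for n,b in(('side',(210,290,250,330)),):
  c=shot(n); cv2.imwrite('pics/side5.png',cv2.resize(c['color'][b[0]:b[1],b[2]:b[3],::-1],(600,600),interpolation=cv2.INTER_CUBIC))"
```

```text
24.1 [0.5045 0.2045 0.0556] yang -3.99 tilt [-0.32 -0.29] F [-10.65 -14.42   7.93] M [-2.85  2.27  0.02] 0.040108221819357755 39.9950061365962
```

View pics/side5.png

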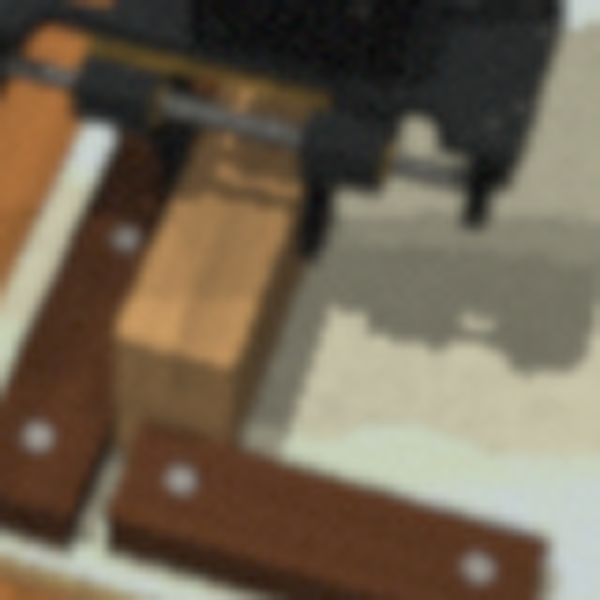

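The crop shows the beam in the corner: its left side is along the long fence and its plain end is at the end stop. The last push gave more force and no motion, so both contacts bear. I'll add a touch more x push, let it settle and hand in.

Request:
{"op": "drive_tool", "data": {
  "series": [
    [[0.03,0,0],0],
    [[0.03,0,0],0],
    [[0,0,0],0],
    [[0,0,0],0],
    [[0,0,0],0],
    [[0,0,0],0],
    [[0,0,0],0],
    [[0,0,0],0],
    [[0,0,0],0],
    [[0,0,0],0]
  ]
}}

```text
time: 25.4
ee_pos: [0.5046, 0.2044, 0.0556]
eef_rot: [0.731, 0.682, -0.004, -0.0]
ft_force: [-13.1, -14.7, 10.8]
width: 0.0398
grip_force: 40.0
```

```bash
python3 s.py
```

```text
25.4 [0.5046 0.2044 0.0556] yang -3.98 tilt [-0.39 -0.29] F [-13.13 -14.66  10.78] M [-2.93  2.93  0.01] 0.039759293375778125 39.996032430790365
```

```bash
python3 -c "
from bench import r
print(r.close_job())"
```

```text
the job is handed in; nothing more can be done
None
```

The pale middle-sized beam sits notch up on the jig board, held and pressed into the corner at about 13 N toward the long fence and 15 N toward the end stop, with the tool leaning about 0.4°; the job is handed in at about 25 s of the 56 s, no verdict was returned, and I touched nothing else.

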